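# Put the last drill bit away and click the case shut

### The job

Lay the drill bit with the yellow collar gently into the empty cradle of the red drill case, swing the lid over, then press down its free edge, above the catch, until it clicks and stays fully shut. The case stands on soft foam that gives way, each time by a different amount, before it bears, and the lid is thin, so press gently, just hard enough to click it; leave everything else on the bench where it is.

Things in the scene. Friction and masses are not known exactly. Their poses are not given: they have to be found in the camera images.
- bit_center (a point): centre of the loose drill bit: a 13 mm thick, 130 mm long steel bit with a yellow square collar 22 x 22 mm, 36 mm long, round its middle. It lies on the bench on its collar (axis 11 mm up). x runs along the bit towards its point, z up. Grip it by the collar. About 0.14 kg
- case: red open-topped drill case, outside 130 (x) x 200 (y) x 46 mm high, walls 4 mm. Origin under the centre of its underside, 40 mm above the bench; z up, hinge along the +x wall, spring catch outside the -x wall at y = 0. Inside, between the saddles, it is free for fingers down to 6 mm above the origin; thin bits lying along the walls (|x| over 34 mm) reach 15 mm high and are part of it
- cradle (a point): where the bit's centre belongs: case x = 0, y = 0, 26 mm above its origin; same axes as the case. Two black saddles at y = -46 and +46 mm from here (14 mm thick, 60 mm in x, tops about 7 mm above this point) have slots 19 mm wide, open at the top, with bottoms 6.5 mm below this point. The bit lies in both slots, along y, either way round
- pad: black foam pad under the case, 170 x 230 x 40 mm, fixed; origin under its centre, axes as the case. The case cannot slide or turn on it but sinks straight down: it starts to give at about 3 N of push (then 0.15 N per mm) and after 2 to 22 mm, different each time, bears hard
- lid (a joint): angle of the red lid in rad: 0 fully shut, 1.57 upright, at the start wide open (1.6 to 1.9). A flat plate 144 mm (hinge to free edge) x 200 x 6 mm; its stiff hinge holds it where it is left. At about 0.06 rad its steel tongue meets the spring catch; about 8 to 12 N down on the free edge push it past (at about 0.025 rad), then it snaps to 0 and stays; the push needed drops at once
- lid_hinge (a point): middle of the hinge line: in the case's frame x = +65 mm, z = 46.5 mm; turns with the lid: its -x axis runs from the hinge to the free edge, z is normal to the lid, out of its outer face (up when shut), y along the hinge. The outer face lies 6 mm along z
- lid_edge (a point): place to press: black strip on the outer face of the lid, at the middle of its width, 12 mm in from the free edge and 132 mm from the hinge line, on the surface; same axes as lid_hinge
- bit_blue: the smaller drill bit with a blue collar, 110 mm long, 9 mm thick, collar 18 x 18 x 36 mm; origin under its collar. Leave alone
- jar: glass jar with a brass lid, 64 mm wide, 85 mm high; origin under its foot. Leave alone
- mug: blue mug, 80 mm wide, 90 mm high; origin under its foot. Leave alone
- hammer: hammer lying flat. Leave alone
- wrench: steel wrench lying flat. Leave alone
- offcut: wood offcut 160 x 60 x 30 mm; origin under its centre. Leave alone
- oil: green oil bottle, 52 mm wide, 130 mm high; origin under its foot. Leave alone
- tape: grey ring of tape, 90 mm wide, 22 mm high; origin under its centre. Leave alone
Mind the look-alikes: they are no part of the job. What is shaped like the part that bears bit_center but orange is not meant.

How it is judged:
By the outcome, as a careful person would: the job done as asked, in the order asked, and still so for the second after the job is handed in, with the robot touching nothing.
It also fails if it takes over 72 s, if anything falls off the work surface, if the arm or the gripper's body presses on something with over 40 N, if the wrist force passes 120 N, or if a joint passes its speed limit or range.

### The arm

A 7-joint arm with a two-finger parallel gripper is mounted at the origin on the work surface. World frame = base frame: x ahead of the robot, y to its left, z up, the work surface at z = 0. Lengths are in m, angles in rad, forces in N, time in s.
With the tool pointing down it reaches from about 0.425 to 0.925 m from the base axis. Payload 6.8 kg.
Tool frame: the origin (TCP) lies at the very end of the fingers, on their centre line; the grasp point (between the pads) lies 19 mm behind it; z points along the fingers, y is the line along which they close (so a half turn about z gives the same grasp; the last joint's range is limited). The gripper opens to 85 mm and grips with 20 to 120 N. Pads are 22 mm wide; open, the fingers measure 114 mm over their backs; the gripper's body (76 mm by 85 mm) begins 54 mm behind the grasp point. The pads swing forward as they close: fully open they stand 13 mm farther back than shut.
Start: joints at [-1.29, 0.477, 0.022, 1.555, -0.011, 1.109, -0.083], TCP at [0.256, 0.625, 0.231] pointing down, gripper open.
Joint ranges: [-2.96, 2.96], [-0.34, 2.1], [-1.41, 1.46], [0.24, 2.44], [-1.37, 4.51], [0.17, 1.92], [-2.96, 2.96]. Speed limits (rad/s): [2.39, 2.39, 3.14, 3.14, 3.14, 3.14, 3.14].

### API

Orientations are given as a unit quaternion [w, x, y, z].
In Python, from station import get_obs, read_camera, hand_in gives the robot as it stands.
- The arm moves only by the tool arm_command, never from a script. Its argument "commands" is one flat list of numbers, 7 for each row, row after row: the shift along the tool's x, y, z in m, then the turn, a rotation vector about the tool's x, y, z in degrees, then the opening, from 0 (shut) to 1 (fully open). In form: [tx, ty, tz, rx, ry, rz, fingers, tx, ty, tz, rx, ry, rz, fingers, ...]. A call has 1 to 8 rows; each row is the pose to reach, as a shift and turn from the pose commanded when the call began, along the tool's axes at that moment; what a row does not reach only later rows make up. A row lasts 1/10 s, in which the tool goes at most 50 mm and 8.59 degrees, less where a joint would pass 70% of its speed; a pose out of reach is approached as far as the arm can. A call with a gripper value outside its range is refused whole. The fingers move at their own pace and stop on an object; "force" is the grip in N (left out, the last holds). Time passes only in rows, so rows that repeat a pose let the fingers close. It gives the time, the measured TCP pose, the force, the opening and the grip force at its end, in the units of the state.
- get_obs(): the state, without advancing time (a new reading comes with each control period).
- read_camera(name): name is "side" or "top" or "wrist"; returns a dict with "img" (400x640x3 uint8, red, green, blue), "camera_matrix" (3x3 intrinsics, pixels), "pose" (4x4, takes a point from camera to world coordinates). Camera axes: x right, y down, z forward; pixel columns grow to the right and rows downward; lengths in m; the calibration is good to about 2 mm. A picture is of the moment at which its call begins. There is no depth.
- hand_in(): hands the job in; it is judged then, once.
The state is a dict: "t": time; "q": joint angles; "joint_vel": joint speeds; "joint_torque": joint torques, N m; "eef_pos": TCP position; "tool_rot": TCP orientation; "contact_force": force on the tool from outside, world axes, zero at the start; "torque": the same for the moment, N m; "gripper_width": opening from 0.0 (shut) to 1.0 (fully open); "grasp_force": force on a finger pad.
Only numpy, scipy, OpenCV 4.12 (cv2) and the standard library are available. Lean on these libraries where they do the work, as an engineer would, in place of code of your own. Each camera call takes 0.05 s, during which the arm holds its last target. There are 200 camera calls.

## Working session

There is one attempt and no reset: what is moved stays moved. The work goes in short steps, Python scripts to look and compute and a tool call to move; the robot and the scene stay as the last step left them, time stands still between calls to the robot, and variables do not carry over. Pictures are saved under pics/ and viewed, at most 10 in all, crops included, and the job is handed in when it is done.

Besides the shell and the picture viewer there is one more tool, called after "Emit:" in YAML: its name, and indented under it one key for each argument. arm_command: Moves the arm, as the interface text tells. Its arguments: {"type":"object","properties":{"commands":{"type":"array","items":{"type":"number"}},"force":{"type":"number"}},"required":["commands"]}

```bash
mkdir -p pics; ls
python3 - <<'E'
from station import get_obs, read_camera
import cv2,numpy as np
o=get_obs();print({k:np.round(v,3).tolist() for k,v in o.items()})
for n in("top","side"):
    c=read_camera(n);cv2.imwrite(f"pics/{n}0.png",c["img"][...,::-1]);print(n,np.round(c["camera_matrix"],1).tolist(),np.round(c["pose"],3).tolist())
E
```

```text
pics
{'t': 0.0, 'q': [-1.29, 0.478, 0.022, 1.556, -0.011, 1.109, -0.083], 'joint_vel': [-0.001, 0.001, -0.0, -0.002, 0.0, -0.001, -0.0], 'joint_torque': [-0.0, -59.646, 1.608, -28.119, 0.013, 0.01, 0.0], 'eef_pos': [0.256, 0.624, 0.23], 'tool_rot': [-0.0, 0.193, 0.981, -0.001], 'contact_force': [-0.368, -0.258, -0.127], 'torque': [0.021, 0.028, 0.022], 'grasp_force': 0.0, 'gripper_width': 1.003}
top [[375.2, 0.0, 325.7], [0.0, 375.2, 195.1], [0.0, 0.0, 1.0]] [[-0.008, -0.998, 0.068, 0.425], [-1.0, 0.008, -0.002, 0.014], [0.002, -0.068, -0.998, 1.388], [0.0, 0.0, 0.0, 1.0]]
side [[371.1, 0.0, 318.1], [0.0, 371.1, 197.2], [0.0, 0.0, 1.0]] [[0.809, -0.381, 0.448, -0.0], [-0.588, -0.501, 0.635, -0.689], [-0.017, -0.777, -0.629, 0.787], [0.0, 0.0, 0.0, 1.0]]
```

View pics/top0.png

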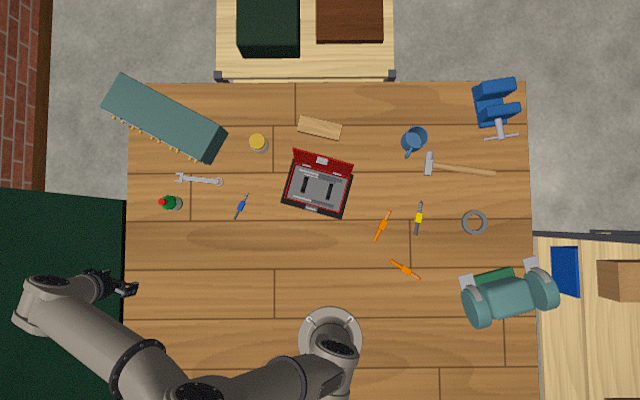

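View pics/side0.png

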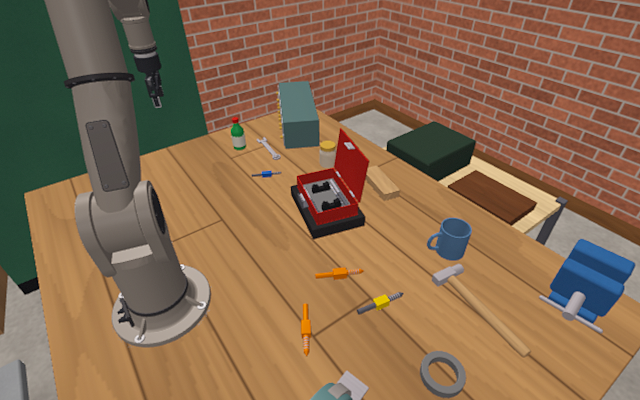

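The top view shows a yellow collar at (419,217), orange look-alikes at (384,225) and (405,268), and a blue bit at (241,206). The case is at about (318,188) with its lid open on the far side. The yellow one fits the description. I'll confirm it in a crop and measure.

```bash
cat > h.py <<'E'
import cv2,numpy as np
from station import get_obs, read_camera
from scipy.spatial.transform import Rotation as R
def ray(c,uv,z):
    uv=np.atleast_2d(uv).astype(float);d=np.c_[uv,np.ones(len(uv))]@np.linalg.inv(c["camera_matrix"]).T@c["pose"][:3,:3].T
    o=c["pose"][:3,3];return o+d*((z-o[2])/d[:,2])[:,None]
def proj(c,p):
    p=(np.atleast_2d(p)-c["pose"][:3,3])@c["pose"][:3,:3]@c["camera_matrix"].T;return p[:,:2]/p[:,2:]
def mask(c,lo,hi,box=None):
    m=cv2.inRange(cv2.cvtColor(c["img"],cv2.COLOR_RGB2HSV),lo,hi)
    if box:
        k=np.zeros_like(m);x0,y0,x1,y1=box;k[y0:y1,x0:x1]=255;m&=k
    return m
def pose():
    o=get_obs();w,x,y,z=o["tool_rot"];return np.array(o["eef_pos"]),R.from_quat([x,y,z,w])
def totool(p,yaw=None):
    """shift in tool axes to TCP position p; turn about tool z (deg) so tool y lies along world yaw"""
    e,r=pose();print("tcp",e.round(4),"shift",r.inv().apply(np.array(p)-e).round(4),"tooldown err",r.apply([0,0,1]).round(4))
    if yaw is not None:
        v=r.inv().apply([np.cos(yaw),np.sin(yaw),0]);a=np.degrees(np.arctan2(-v[0],v[1]));print("rz",round((a+90)%180-90,2))
E
python3 - <<'E'
from h import *
c=read_camera("top");s=read_camera("side")
for cc,b in((c,(400,190,440,245)),(s,(350,280,410,320))):
    m=mask(cc,(24,120,120),(34,255,255),b);(x,y),wh,a=cv2.minAreaRect(cv2.findNonZero(m));print("yellow px",x,y,wh,a,ray(cc,(x,y),.011).round(4))
m=mask(c,(0,0,0),(179,255,70),(270,140,370,230));
m=mask(c,(0,130,60),(8,255,255),(270,140,370,230));print("red rect",cv2.minAreaRect(cv2.findNonZero(m)))
a=cv2.resize(c["img"][140:230,270:370],(600,540),interpolation=cv2.INTER_CUBIC)
b=cv2.resize(c["img"][195:240,395:440],(200,200),interpolation=cv2.INTER_CUBIC)
o=np.zeros((540,800,3),np.uint8);o[:,:600]=a;o[:200,600:]=b;cv2.imwrite("pics/crop1.png",o[...,::-1])
E
```

```text
yellow px 418.2059326171875 217.17648315429688 (6.790997505187988, 9.45888900756836) 14.03624439239502 [[ 0.4347 -0.3273  0.011 ]]
yellow px 381.5431213378906 301.76727294921875 (12.080193519592285, 15.100241661071777) 66.80140686035156 [[ 0.4366 -0.3304  0.011 ]]
red rect ((315.89190673828125, 180.1791534423828), (63.324554443359375, 51.564598083496094), 15.592809677124023)
```

View pics/crop1.png

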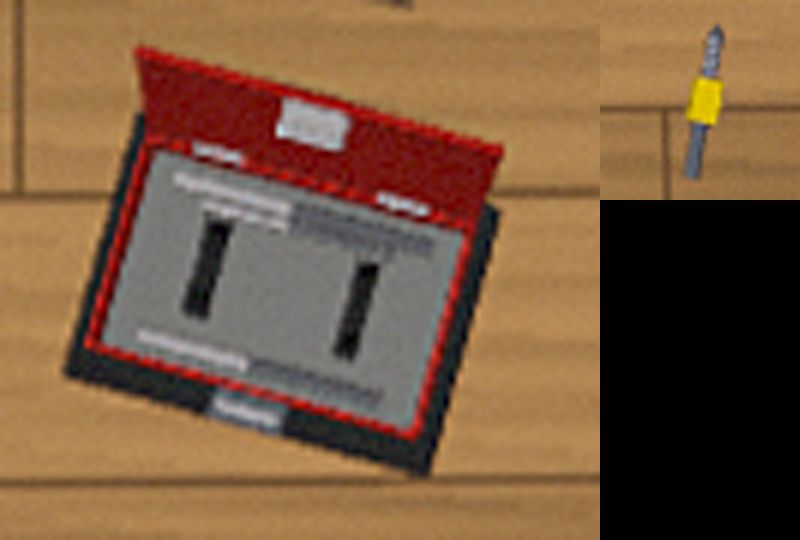

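The crop confirms it: one bit has a yellow collar, with its point away from the robot and its axis at about -10° yaw. The saddles are at about (304,185) and (330,192), and the catch plate is on the near side. Next I'll work out the approach move.

Run:
```python
from h import *
c=read_camera("top")
f=np.array
m=mask(c,(0,0,0),(179,255,45),(300,172,335,205));n,l,st,ce=cv2.connectedComponentsWithStats(m)
for i in range(1,n):
    if st[i,4]>15: print(st[i,4],ce[i],ray(c,ce[i],.073).round(4))
# pad corners top
m=mask(c,(0,0,0),(179,255,70),(270,140,370,230))
print(ray(c,f([[304.5,185],[329.5,191.7]]),.073).round(4))
for p in((.48,.2,.25),(.435,-.328,.15)): totool(p,np.radians(80))
```

```text
52 [304.15384615 184.26923077] [[0.5531 0.0866 0.073 ]]
44 [329.06818182 191.45454545] [[ 0.5271 -0.0008  0.073 ]]
[[ 0.5506  0.0854  0.073 ]
 [ 0.5262 -0.0023  0.073 ]]
tcp [0.2558 0.6244 0.2309] shift [-0.3684 -0.3077 -0.0189] tooldown err [-3.e-04 -8.e-04 -1.e+00]
rz -12.28
tcp [0.2558 0.6244 0.2309] shift [-0.5269 -0.8133  0.0815] tooldown err [-3.e-04 -8.e-04 -1.e+00]
rz -12.28
```

Emit:
arm_command:
  commands: [-0.368, -0.308, -0.019, 0, 0, -12.3, 1, -0.368, -0.308, -0.019, 0, 0, -12.3, 1, -0.368, -0.308, -0.019, 0, 0, -12.3, 1, -0.368, -0.308, -0.019, 0, 0, -12.3, 1, -0.368, -0.308, -0.019, 0, 0, -12.3, 1, -0.368, -0.308, -0.019, 0, 0, -12.3, 1, -0.368, -0.308, -0.019, 0, 0, -12.3, 1, -0.368, -0.308, -0.019, 0, 0, -12.3, 1]

```text
t: 1.05
eef_pos: [0.4429, 0.2691, 0.2474]
tool_rot: [0.0, 0.087, 0.996, 0.0]
contact_force: [0.6, -0.4, -1.4]
gripper_width: 0.999
grasp_force: 0.0
```

Run:
```python
from h import *
print(get_obs()["q"],get_obs()["joint_vel"])
totool((.48,.1,.25),np.radians(80))
totool((.435,-.328,.15),np.radians(80))
```

```text
[-0.77016589  0.20040169  0.11986833  1.91539563 -0.02797525  1.02679319
  0.75851195] [ 0.67063568 -0.11036696  0.31133421  0.09866111 -0.05926084  0.01016978
  0.99717328]
tcp [0.4429 0.2691 0.2474] shift [-0.0659 -0.1601 -0.0026] tooldown err [ 4.e-04  5.e-04 -1.e+00]
rz 0.03
tcp [0.4429 0.2691 0.2474] shift [-0.0956 -0.5895  0.0972] tooldown err [ 4.e-04  5.e-04 -1.e+00]
rz 0.03
```

Emit:
arm_command:
  commands: [-0.06, -0.16, 0, 0, 0, 0, 1, -0.06, -0.16, 0, 0, 0, 0, 1, -0.06, -0.16, 0, 0, 0, 0, 1, -0.08, -0.57, 0.03, 0, 0, 0, 1, -0.08, -0.57, 0.03, 0, 0, 0, 1, -0.08, -0.57, 0.05, 0, 0, 0, 1, -0.08, -0.57, 0.06, 0, 0, 0, 1, -0.08, -0.57, 0.06, 0, 0, 0, 1]

```text
t: 1.85
eef_pos: [0.442, -0.1247, 0.2175]
tool_rot: [0.001, 0.087, 0.996, 0.0]
contact_force: [1.5, 1.0, -1.3]
gripper_width: 1.005
grasp_force: 0.0
```

Run:
```python
from h import *
totool((.435,-.328,.15),np.radians(80))
```

```text
tcp [ 0.442  -0.1247  0.2175] shift [-0.0282 -0.2015  0.0674] tooldown err [ 1.3e-03  3.0e-04 -1.0e+00]
rz 0.04
```

Emit:
arm_command:
  commands: [-0.025, -0.17, 0.06, 0, 0, 0, 1, -0.025, -0.17, 0.06, 0, 0, 0, 1, -0.025, -0.17, 0.06, 0, 0, 0, 1, -0.025, -0.17, 0.06, 0, 0, 0, 1, -0.025, -0.17, 0.06, 0, 0, 0, 1, -0.025, -0.17, 0.06, 0, 0, 0, 1]

```text
t: 2.45
eef_pos: [0.4372, -0.2949, 0.157]
tool_rot: [-0.0, 0.088, 0.996, 0.0]
contact_force: [0.2, -0.2, 0.1]
gripper_width: 0.999
grasp_force: 0.0
```

Run:
```python
from h import *
w=read_camera("wrist");cv2.imwrite("pics/w1.png",w["img"][...,::-1])
m=mask(w,(22,120,100),(36,255,255));n,l,st,ce=cv2.connectedComponentsWithStats(m);i=1+st[1:,4].argmax()
r=cv2.minAreaRect(cv2.findNonZero((l==i).astype(np.uint8)));print(st[i],r)
b=cv2.boxPoints(r);print(b,ray(w,b,.022).round(4).tolist(),ray(w,b,.022).mean(0),get_obs()["q"])
totool((.435,-.328,.15),np.radians(80))
```

```text
[ 275  171   28   45 1152] ((288.5, 193.0), (44.0, 27.0), 90.0)
[[275. 171.]
 [302. 171.]
 [302. 215.]
 [275. 215.]] [[0.4124, -0.3336, 0.022], [0.4163, -0.3115, 0.022], [0.4539, -0.3189, 0.022], [0.4498, -0.3418, 0.022]] [ 0.43312255 -0.3264533   0.022     ] [ 0.07190709  0.3509791   0.4946098   2.00573138 -0.22223838  0.83706459
  2.08802876]
tcp [ 0.4377 -0.2938  0.1573] shift [-0.0032 -0.0341  0.0073] tooldown err [-2.e-04  7.e-04 -1.e+00]
rz 0.05
```

View pics/w1.png

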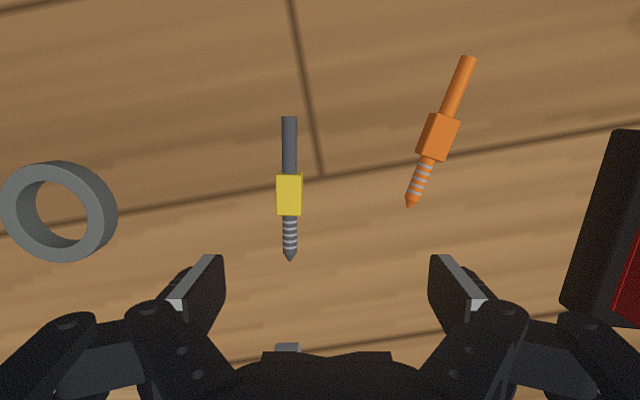

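The wrist view shows the yellow-collared bit at (288,193), square to the fingers. The orange bit at (437,135) and the tape at (60,210) are clear of the fingers. I'll descend and grip.

Emit:
arm_command:
  commands: [-0.001, -0.033, 0.05, 0, 0, 0, 1, -0.001, -0.033, 0.1, 0, 0, 0, 1, -0.001, -0.033, 0.13, 0, 0, 0, 0.8, -0.001, -0.033, 0.153, 0, 0, 0, 0.6, -0.001, -0.033, 0.153, 0, 0, 0, 0.5, -0.001, -0.033, 0.153, 0, 0, 0, 0.5]
  force: 40

```text
t: 3.1
eef_pos: [0.4338, -0.3264, 0.0052]
tool_rot: [0.0, 0.086, 0.996, 0.0]
contact_force: [-0.2, -0.0, -0.0]
gripper_width: 0.499
grasp_force: 0.0
```

Run:
```python
from h import *
totool((.433,-.3265,.004),np.radians(79.5));print(get_obs()["contact_force"],get_obs()["gripper_width"])
w=read_camera("wrist");m=mask(w,(22,120,100),(36,255,255));n,l,st,ce=cv2.connectedComponentsWithStats(m);i=1+st[1:,4].argmax()
print(st[i]); print(proj(w,[.433,-.3265,.022]))
```

```text
tcp [ 0.4338 -0.3264  0.0052] shift [ 0.0007 -0.0003  0.0012] tooldown err [ 7.e-04  4.e-04 -1.e+00]
rz 0.63
[-0.16438892 -0.01404999 -0.02878131] 0.4986387380030922
[ 298  223   55   94 4559]
[[325.55480458 274.85462903]]
```

Emit:
arm_command:
  commands: [0, 0, 0, 0, 0, 0, 0.1, 0, 0, 0, 0, 0, 0, 0.1, 0, 0, 0, 0, 0, 0, 0.1, 0, 0, 0, 0, 0, 0, 0.1, 0, 0, -0.02, 0, 0, 0, 0.1, 0, 0, -0.07, 0, 0, 0, 0.1, 0, 0, -0.12, 0, 0, 0, 0.1, 0, 0, -0.15, 0, 0, 0, 0.1]
  force: 40

```text
t: 3.95
eef_pos: [0.4339, -0.3283, 0.1588]
tool_rot: [0.002, 0.087, 0.996, -0.001]
contact_force: [0.8, -0.7, -1.4]
gripper_width: 0.248
grasp_force: 39.6
```

Run:
```python
from h import *
y=np.radians(-16.6)
totool((.47,-.05,.2),y);totool((.540,.043,.2),y)
```

```text
tcp [ 0.4339 -0.3283  0.1588] shift [ 0.0126  0.2803 -0.0417] tooldown err [ 0.0048 -0.0022 -1.    ]
rz -83.41
tcp [ 0.4339 -0.3283  0.1588] shift [-0.0402  0.3841 -0.0416] tooldown err [ 0.0048 -0.0022 -1.    ]
rz -83.41
```

Emit:
arm_command:
  commands: [0.012, 0.28, -0.042, 0, 0, 96.5, 0.1, 0.012, 0.28, -0.042, 0, 0, 96.5, 0.1, 0.012, 0.28, -0.042, 0, 0, 96.5, 0.1, 0.012, 0.28, -0.042, 0, 0, 96.5, 0.1, 0.012, 0.28, -0.042, 0, 0, 96.5, 0.1, 0.012, 0.28, -0.042, 0, 0, 96.5, 0.1, 0.012, 0.28, -0.042, 0, 0, 96.5, 0.1, 0.012, 0.28, -0.042, 0, 0, 96.5, 0.1]

```text
t: 4.75
eef_pos: [0.4705, -0.0446, 0.1975]
tool_rot: [0.0, 0.579, 0.815, 0.002]
contact_force: [-0.3, -0.4, -1.0]
gripper_width: 0.249
grasp_force: 39.5
```

Run:
```python
from h import *
y=np.radians(-16.6)
totool((.50,-.00,.2),y)
```

```text
tcp [ 0.4705 -0.0446  0.1975] shift [ 0.0324  0.0425 -0.0023] tooldown err [ 0.0021  0.0025 -1.    ]
rz 35.79
```

Emit:
arm_command:
  commands: [0.032, 0.042, 0, 0, 0, 28, 0.1, 0.032, 0.042, 0, 0, 0, 28, 0.1, 0.032, 0.042, 0, 0, 0, 28, 0.1, 0.032, 0.042, 0, 0, 0, 28, 0.1, 0.032, 0.042, 0, 0, 0, 28, 0.1, 0.032, 0.042, 0, 0, 0, 28, 0.1]

```text
t: 5.35
eef_pos: [0.4987, -0.0053, 0.1968]
tool_rot: [0.0, 0.759, 0.651, 0.0]
contact_force: [-0.3, -0.2, -0.3]
gripper_width: 0.246
grasp_force: 39.5
```

Run:
```python
from h import *
totool((.54,.043,.2),np.radians(-16.6))
w=read_camera("wrist");cv2.imwrite("pics/w2.png",w["img"][...,::-1]);print(np.round(w["pose"],3).tolist(),w["camera_matrix"][0,0])
print(proj(w,[[.5531,.0866,.073],[.527,-.0008,.073],[.54,.043,.066]]))
np.savez("w2.npz",**w)
```

```text
tcp [ 0.4987 -0.0053  0.1968] shift [ 0.0541  0.0334 -0.0031] tooldown err [ 7.e-04  6.e-04 -1.e+00]
rz 7.81
[[0.988, -0.147, -0.039, 0.509], [-0.152, -0.954, -0.259, 0.06], [0.001, 0.262, -0.965, 0.34], [0.0, 0.0, 0.0, 1.0]] 338.7705523209556
[[379.49345051  64.46169724]
 [359.3627004  184.6375288 ]
 [367.80877684 126.73691648]]
```

View pics/w2.png

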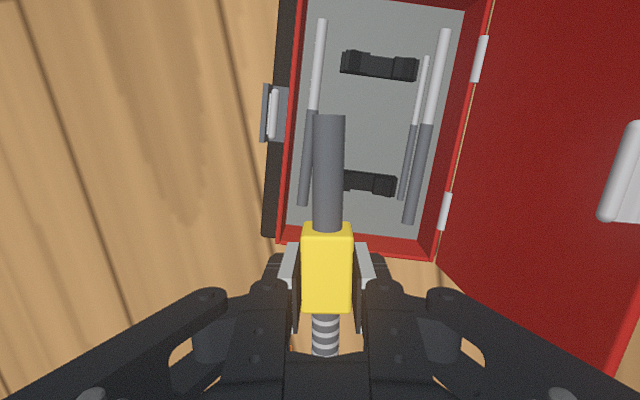

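The wrist view shows the far saddle at (380,65), the near saddle at about (370,184), and the near rim corners at about (277,242) and (433,262). The bit is held straight.

Run:
```python
from h import *
w=dict(np.load("w2.npz"))
print("corners",ray(w,[[277,242],[434,262]],.086).round(4).tolist())
m=mask(w,(0,130,50),(10,255,255))
L=[]
for y in range(10,230,10):
    x=np.flatnonzero(m[y,:330]); 
    if len(x): L.append((x[0],y))
L=np.array(L);print(L.T.tolist());P=ray(w,L,.086);vx,vy,x0,y0=cv2.fitLine(P[:,:2].astype(np.float32),cv2.DIST_HUBER,0,.01,.01).ravel()
print("left outer line",vx,vy,x0,y0,"yaw of y",np.degrees(np.arctan2(vy,vx)))
v=np.array([vx,vy])*np.sign(vy);X=np.array([v[1],-v[0]])
S=[[341,49],[363,49],[398,58],[418,59],[417,81],[396,81],[362,72],[341,70]]
print("saddle centre",ray(w,S,.073).mean(0).round(4), "bl corner->centre est",(ray(w,[[277,242]],.086)[0,:2]+X*.065+v*.1).round(4), "perp dist saddle to left line", (ray(w,S,.073).mean(0)[:2]-[x0,y0])@X)
print("saddle pts",ray(w,S,.073).round(4).tolist())
# dark saddle mask
k=mask(w,(0,0,0),(179,255,75),(335,40,425,85));print(cv2.minAreaRect(cv2.findNonZero(k)),)
k=cv2.resize(w["img"][35:215,330:450],(400,600),interpolation=cv2.INTER_CUBIC);cv2.imwrite("pics/c2.png",k[...,::-1])
```

```text
corners [[0.4548, -0.0344, 0.086], [0.5782, -0.0712, 0.086]]
[[296, 295, 294, 293, 292, 291, 290, 290, 289, 288, 287, 286, 286, 285, 283, 282, 281, 280, 279, 278, 277, 277], [10, 20, 30, 40, 50, 60, 70, 80, 90, 100, 110, 120, 130, 140, 150, 160, 170, 180, 190, 200, 210, 220]]
left outer line 0.27530047 0.96135825 0.47293496 0.03649855 yaw of y 74.02007
saddle centre [0.5531 0.0862 0.073 ] bl corner->centre est [0.5448 0.0438] perp dist saddle to left line 0.06341064025180088
saddle pts [[0.5266, 0.1013, 0.073], [0.5424, 0.0989, 0.073], [0.567, 0.0889, 0.073], [0.5814, 0.086, 0.073], [0.5794, 0.0709, 0.073], [0.564, 0.0733, 0.073], [0.5397, 0.0834, 0.073], [0.5246, 0.0871, 0.073]]
((378.9076232910156, 65.36883544921875), (77.10794830322266, 24.034299850463867), 7.72182559967041)
```

View pics/c2.png

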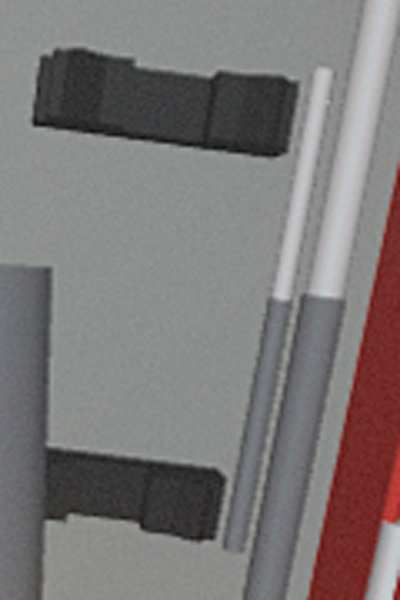

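Emit:
arm_command:
  commands: [0.025, 0.015, 0, 0, 0, 7.2, 0.1, 0.054, 0.035, 0, 0, 0, 7.2, 0.1, 0.054, 0.035, 0.04, 0, 0, 7.2, 0.1, 0.054, 0.035, 0.075, 0, 0, 7.2, 0.1, 0.054, 0.035, 0.09, 0, 0, 7.2, 0.1, 0.054, 0.035, 0.09, 0, 0, 7.2, 0.1, 0.054, 0.035, 0.09, 0, 0, 7.2, 0.1]

```text
t: 6.1
eef_pos: [0.5423, 0.042, 0.1074]
tool_rot: [0.0, 0.799, 0.601, 0.0]
contact_force: [0.4, 0.3, -1.2]
gripper_width: 0.247
grasp_force: 39.6
```

Run:
```python
from h import *
totool((.5415,.0425,.06),np.radians(-16));print(get_obs()["q"])
w=read_camera("wrist");np.savez("w3.npz",**w)
a=cv2.resize(w["img"][100:400,120:520],(800,600),interpolation=cv2.INTER_CUBIC);cv2.imwrite("pics/w3.png",a[...,::-1])
c=np.array([.5415,.0425,0]);v=np.array([.2756,.9613,0]);X=np.array([.9613,-.2756,0])
for s in(-.046,.046):
  for x in(-.0095,.0095): print(s,x,((proj(w,c+v*s+X*x+[0,0,.073])-[120,100])*2).round())
```

```text
tcp [0.5423 0.042  0.1074] shift [ 0.0002 -0.001   0.0474] tooldown err [ 1.1e-03 -1.0e-04 -1.0e+00]
rz -0.1
[-0.7043823   0.49747521  0.66471919  2.01271544 -0.43507557  0.77252846
 -0.06135737]
-0.046 -0.0095 [[376. 413.]]
-0.046 0.0095 [[440. 413.]]
0.046 -0.0095 [[370. 101.]]
0.046 0.0095 [[443. 101.]]
```

View pics/w3.png

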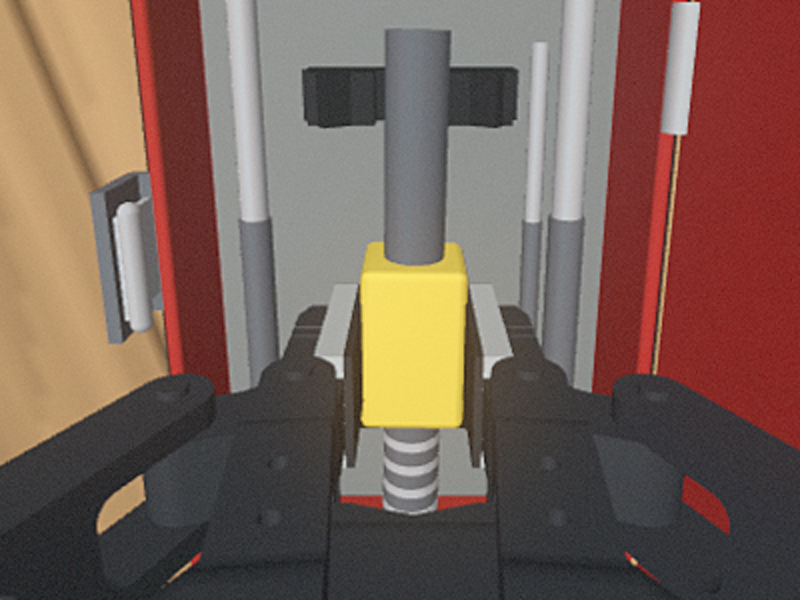

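The crop shows the far saddle spanning 303 to 518, centre about 410, and the bit end at 386 to 451. I'll check both against projections.

Run:
```python
from h import *
w=dict(np.load("w3.npz"));e=np.array([.5423,.042,0]);v=np.array([.2756,.9613,0]);X=np.array([.9613,-.2756,0])
u=lambda p:((proj(w,p)-[120,100])*2).round(1).tolist()
for x in(-.0065,.0065):print("end",u(e+v*.065+X*x+[0,0,.1132]))
for s,z in((.018,.1242),(-.018,.1242)):
  print("collar",[u(e+v*s+X*x+[0,0,z]) for x in(-.011,.011)])
print("saddle ends top",[u(e+v*s+X*x+[0,0,.073]) for x in(-.03,.03) for s in(.039,.053)])
```

```text
end [[376.4, 28.3]]
end [[442.6, 28.2]]
collar [[[354.6, 272.9]], [[465.1, 272.7]]]
collar [[[358.6, 431.6]], [[461.9, 431.4]]]
saddle ends top [[[296.4, 128.8]], [[293.9, 74.9]], [[523.8, 128.5]], [[526.1, 74.6]]]
```

Emit:
arm_command:
  commands: [0, -0.001, 0.015, 0, 0, -0.9, 0.1, 0, -0.001, 0.028, 0, 0, -0.9, 0.1, 0, -0.001, 0.036, 0, 0, -0.9, 0.1, 0, -0.001, 0.041, 0, 0, -0.9, 0.1, 0, -0.001, 0.044, 0, 0, -0.9, 0.1, 0, -0.001, 0.0455, 0, 0, -0.9, 0.1, 0, -0.001, 0.0465, 0, 0, -0.9, 0.1, 0, -0.001, 0.0465, 0, 0, -0.9, 0.1]

```text
t: 6.95
eef_pos: [0.5407, 0.0427, 0.0601]
tool_rot: [0.0, 0.794, 0.608, -0.0]
contact_force: [-0.6, 1.0, 2.8]
gripper_width: 0.25
grasp_force: 40.0
```

Emit:
arm_command:
  commands: [0, 0, 0, 0, 0, 0, 0.32, 0, 0, 0, 0, 0, 0, 0.4, 0, 0, 0, 0, 0, 0, 0.45, 0, 0, 0, 0, 0, 0, 0.45, 0, 0, -0.02, 0, 0, 0, 0.45, 0, 0, -0.07, 0, 0, 0, 0.45, 0, 0, -0.12, 0, 0, 0, 0.45, 0, 0, -0.15, 0, 0, 0, 0.45]

```text
t: 7.75
eef_pos: [0.5419, 0.0423, 0.2131]
tool_rot: [0.001, 0.795, 0.607, 0.001]
contact_force: [0.8, -0.1, 0.0]
gripper_width: 0.448
grasp_force: 0.0
```

Run:
```python
from h import *
totool((.47,.0,.3));print(get_obs()["contact_force"])
w=read_camera("wrist");np.savez("w4.npz",**w);s=read_camera("side");np.savez("s4.npz",**s)
o=np.zeros((400,800,3),np.uint8);o[:,:640]=w["img"]
k=s["img"][120:245,280:385]
o=np.zeros((600,800,3),np.uint8);o[:275,:440]=cv2.resize(w["img"],(440,275));o[:600,440:]=cv2.resize(s["img"][120:245,285:360],(360,600),interpolation=cv2.INTER_CUBIC)
cv2.imwrite("pics/w4.png",o[...,::-1])
```

```text
tcp [0.5419 0.0423 0.2131] shift [-0.0596 -0.058  -0.0871] tooldown err [ 3.4e-03  5.0e-04 -1.0e+00]
[ 0.75753814 -0.07227111  0.01804047]
```

View pics/w4.png

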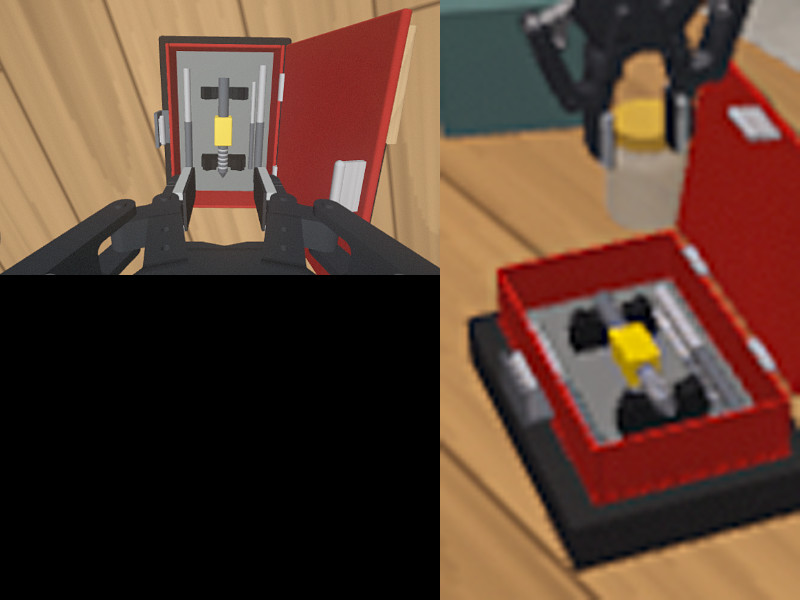

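The crop and side view show the bit lying in both slots with its collar between the saddles. Next I'll rise, go behind the lid, turn 90° and shut the fingers.

Emit:
arm_command:
  commands: [0, 0, -0.045, 0, 0, 8, 0.1, 0, 0, -0.08, 0, 0, 16, 0, 0, 0.03, -0.08, 0, 0, 24, 0, 0, 0.07, -0.08, 0, 0, 33, 0, 0, 0.11, -0.08, 0, 0, 41, 0, 0, 0.153, -0.08, 0, 0, 50, 0, 0, 0.153, -0.08, 0, 0, 58, 0, 0, 0.153, -0.08, 0, 0, 66.8, 0]

```text
t: 8.65
eef_pos: [0.6888, 0.0018, 0.2875]
tool_rot: [0.001, 0.998, 0.068, -0.001]
contact_force: [-1.1, 0.3, -0.7]
gripper_width: -0.001
grasp_force: 0.0
```

Emit:
arm_command:
  commands: [0, 0, 0, 0, 0, 8, 0, 0, 0, 0, 0, 0, 16, 0, 0, 0, 0, 0, 0, 24, 0, 0, 0, 0, 0, 0, 24, 0, 0, 0, 0, 0, 0, 24, 0]

```text
t: 9.15
eef_pos: [0.6881, 0.0028, 0.2888]
tool_rot: [0.0, 0.991, -0.135, -0.001]
contact_force: [0.0, -0.3, 0.5]
gripper_width: 0.0
grasp_force: 0.0
```

Run:
```python
from h import *
totool((.6897,-.0004,.23),np.radians(74));print(get_obs()["q"],get_obs()["gripper_width"])
t=read_camera("top");np.savez("t5.npz",**t);w=read_camera("wrist");np.savez("w5.npz",**w)
o=np.zeros((600,800,3),np.uint8);o[:400,:640]=w["img"];cv2.imwrite("pics/w5.png",w["img"][...,::-1])
```

```text
tcp [0.6881 0.0028 0.2888] shift [0.0025 0.0026 0.0588] tooldown err [-1.4e-03 -7.0e-04 -1.0e+00]
rz 0.44
[-0.75266074  0.69515755  1.11948551  1.49854911 -0.63140509  1.34669254
 -1.42527112] 0.0002667764658464148
```

View pics/w5.png

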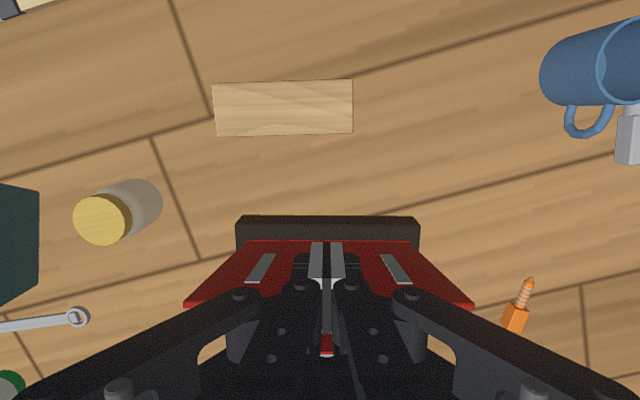

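The wrist view shows the fingers behind the lid. The corners of its free edge are at (184,306) and (473,306), so its lean can be worked out.

Run:
```python
from h import *
w=dict(np.load("w5.npz"));X=np.array([.9613,-.2756]);c=np.array([.541,.0425])
for z in(.215,.222,.228,.232):
    p=ray(w,[[184,306],[473,306]],z);m=p.mean(0)[:2]-c;print(z,np.linalg.norm(p[0]-p[1]).round(4),"case x",(m@X).round(4),"hyp",np.hypot(m@X-.065,z-.0865).round(4))
print(proj(w,[.6881,.0028,.2888]))
```

```text
0.215 0.2097 case x 0.0823 hyp 0.1297
0.222 0.203 case x 0.0867 hyp 0.1372
0.228 0.1972 case x 0.0905 hyp 0.1438
0.232 0.1933 case x 0.093 hyp 0.1482
[[326.09296727 260.75071695]]
```

Emit:
arm_command:
  commands: [0, 0.002, 0.045, 0, 0, 0, 0, 0, 0.002, 0.082, 0, 0, 0, 0, -0.02, 0.002, 0.082, 0, 0, 0, 0, -0.04, 0.002, 0.082, 0, 0, 0, 0, -0.055, 0.002, 0.082, 0, 0, 0, 0, -0.07, 0.002, 0.082, 0, 0, 0, 0, -0.08, 0.002, 0.082, 0, 0, 0, 0, -0.09, 0.002, 0.083, 0, 0, 0, 0]

```text
t: 10.05
eef_pos: [0.6011, 0.0253, 0.2072]
tool_rot: [-0.0, 0.991, -0.137, 0.0]
contact_force: [1.1, -0.9, 0.7]
gripper_width: 0.003
grasp_force: 0.5
```

Emit:
arm_command:
  commands: [-0.012, 0, 0.002, 0, 0, 0, 0, -0.024, 0, 0.0055, 0, 0, 0, 0, -0.035, 0, 0.01, 0, 0, 0, 0, -0.046, 0, 0.015, 0, 0, 0, 0, -0.056, 0, 0.022, 0, 0, 0, 0, -0.065, 0, 0.029, 0, 0, 0, 0, -0.074, 0, 0.038, 0, 0, 0, 0, -0.082, 0, 0.047, 0, 0, 0, 0]

```text
t: 10.85
eef_pos: [0.5214, 0.0479, 0.1589]
tool_rot: [0.0, 0.991, -0.137, -0.0]
contact_force: [0.2, 0.3, 0.1]
gripper_width: 0.004
grasp_force: 0.3
```

Emit:
arm_command:
  commands: [-0.0065, 0, 0.01, 0, 0, 0, 0, -0.012, 0, 0.02, 0, 0, 0, 0, -0.017, 0, 0.031, 0, 0, 0, 0, -0.02, 0, 0.043, 0, 0, 0, 0, -0.02, 0, 0.043, 0, 0, 0, 0]

```text
t: 11.35
eef_pos: [0.5016, 0.053, 0.1151]
tool_rot: [0.001, 0.991, -0.137, -0.001]
contact_force: [0.3, 0.0, 1.2]
gripper_width: -0.004
grasp_force: 0.0
```

Run:
```python
from h import *
e,r=pose();X=np.array([.9613,-.2756]);v=np.array([.2756,.9613]);c=np.array([.541,.0425]);print((e[:2]-c)@X,(e[:2]-c)@v,e[2],get_obs()["contact_force"])
w=read_camera("wrist");s=read_camera("side");o=np.zeros((600,800,3),np.uint8);o[:275,:440]=cv2.resize(w["img"],(440,275));o[:600,440:]=cv2.resize(s["img"][120:245,285:360],(360,600),interpolation=cv2.INTER_CUBIC)
cv2.imwrite("pics/w6.png",o[...,::-1])
```

```text
-0.04080431252080789 -0.0007884102958072431 0.11514287281118378 [0.26429949 0.03979983 1.24147758]
```

View pics/w6.png

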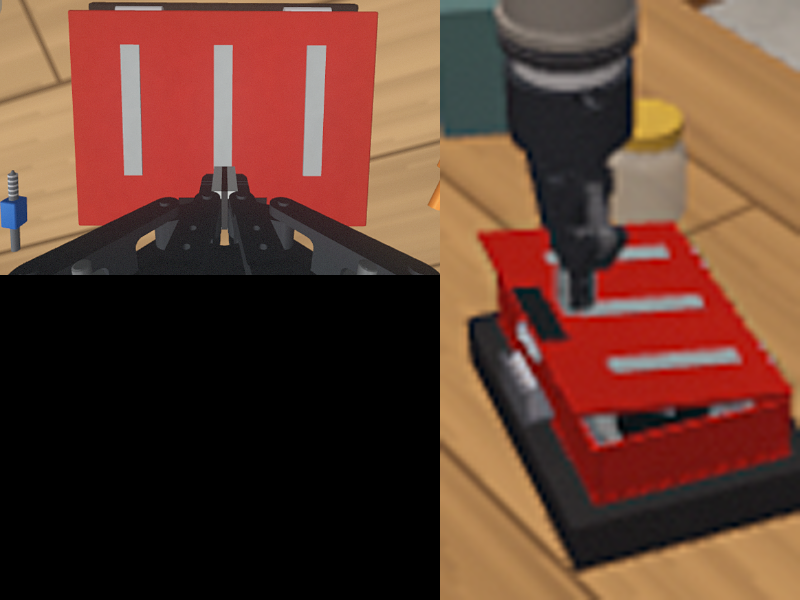

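The picture shows the lid about 0.2 rad open, with the black strip just ahead of the fingers. I'll hop to the strip and lower.

Emit:
arm_command:
  commands: [0, 0, -0.015, 0, 0, 0, 0, -0.013, -0.001, -0.015, 0, 0, 0, 0, -0.026, -0.001, -0.015, 0, 0, 0, 0, -0.026, -0.001, -0.007, 0, 0, 0, 0, -0.026, -0.001, 0.002, 0, 0, 0, 0, -0.026, -0.001, 0.009, 0, 0, 0, 0, -0.026, -0.001, 0.013, 0, 0, 0, 0, -0.026, -0.001, 0.013, 0, 0, 0, 0]

```text
t: 12.25
eef_pos: [0.4783, 0.0606, 0.1032]
tool_rot: [0.001, 0.991, -0.137, -0.0]
contact_force: [0.1, -0.6, 0.3]
gripper_width: -0.002
grasp_force: 0.0
```

Emit:
arm_command:
  commands: [-0.001, 0, 0.002, 0, 0, 0, 0, -0.001, 0, 0.004, 0, 0, 0, 0, -0.001, 0, 0.005, 0, 0, 0, 0, -0.001, 0, 0.006, 0, 0, 0, 0, -0.001, 0, 0.006, 0, 0, 0, 0]

```text
t: 12.75
eef_pos: [0.4776, 0.0611, 0.0979]
tool_rot: [0.0, 0.991, -0.137, 0.0]
contact_force: [0.4, -1.4, 3.1]
gripper_width: -0.003
grasp_force: 1.4
```

Emit:
arm_command:
  commands: [0, 0, 0.001, 0, 0, 0, 0, 0, 0, 0.002, 0, 0, 0, 0, 0, 0, 0.002, 0, 0, 0, 0]

```text
t: 13.05
eef_pos: [0.4775, 0.0611, 0.0958]
tool_rot: [0.0, 0.991, -0.137, 0.0]
contact_force: [0.7, -1.1, 2.7]
gripper_width: 0.002
grasp_force: 1.6
```

Emit:
arm_command:
  commands: [0, 0, 0.001, 0, 0, 0, 0, 0, 0, 0.002, 0, 0, 0, 0, 0, 0, 0.002, 0, 0, 0, 0]

```text
t: 13.35
eef_pos: [0.4775, 0.0612, 0.0938]
tool_rot: [0.0, 0.991, -0.137, 0.0]
contact_force: [0.3, -1.8, 2.8]
gripper_width: 0.0
grasp_force: 1.7
```

Emit:
arm_command:
  commands: [0, 0, 0.001, 0, 0, 0, 0, 0, 0, 0.002, 0, 0, 0, 0, 0, 0, 0.002, 0, 0, 0, 0]

```text
t: 13.65
eef_pos: [0.4775, 0.0612, 0.0918]
tool_rot: [0.0, 0.991, -0.137, 0.0]
contact_force: [1.1, -2.1, 4.0]
gripper_width: 0.002
grasp_force: 1.9
```

Emit:
arm_command:
  commands: [0, 0, 0.001, 0, 0, 0, 0, 0, 0, 0.0015, 0, 0, 0, 0, 0, 0, 0.0015, 0, 0, 0, 0]

```text
t: 13.95
eef_pos: [0.4775, 0.0612, 0.0903]
tool_rot: [0.0, 0.991, -0.137, 0.0]
contact_force: [2.2, -1.6, 4.2]
gripper_width: 0.001
grasp_force: 2.0
```

Emit:
arm_command:
  commands: [0, 0, 0.001, 0, 0, 0, 0, 0, 0, 0.0015, 0, 0, 0, 0, 0, 0, 0.0015, 0, 0, 0, 0]

```text
t: 14.25
eef_pos: [0.4775, 0.0612, 0.0888]
tool_rot: [0.0, 0.991, -0.137, 0.0]
contact_force: [2.4, -2.5, 4.4]
gripper_width: 0.004
grasp_force: 2.2
```

Emit:
arm_command:
  commands: [0.0004, 0.0003, 0.001, 0, 0, 0, 0, 0.0004, 0.0003, 0.0015, 0, 0, 0, 0, 0.0004, 0.0003, 0.0015, 0, 0, 0, 0]

```text
t: 14.55
eef_pos: [0.4775, 0.0611, 0.0872]
tool_rot: [0.0, 0.991, -0.137, -0.0]
contact_force: [1.5, -1.3, 4.1]
gripper_width: -0.001
grasp_force: 2.2
```

Emit:
arm_command:
  commands: [0, 0, 0.0007, 0, 0, 0, 0, 0, 0, 0.0015, 0, 0, 0, 0, 0, 0, 0.0015, 0, 0, 0, 0]

```text
t: 14.85
eef_pos: [0.4775, 0.0611, 0.0859]
tool_rot: [-0.0, 0.991, -0.137, -0.0]
contact_force: [0.6, -1.4, 5.6]
gripper_width: 0.0
grasp_force: 3.3
```

Emit:
arm_command:
  commands: [0, 0, 0.0005, 0, 0, 0, 0, 0, 0, 0.0005, 0, 0, 0, 0]

```text
t: 15.05
eef_pos: [0.4775, 0.0611, 0.0855]
tool_rot: [-0.0, 0.991, -0.137, -0.0]
contact_force: [-0.0, -0.8, 8.9]
gripper_width: -0.002
grasp_force: 4.1
```

Emit:
arm_command:
  commands: [0, 0, 0.0005, 0, 0, 0, 0, 0, 0, 0.0005, 0, 0, 0, 0]

```text
t: 15.25
eef_pos: [0.4774, 0.0611, 0.0849]
tool_rot: [-0.0, 0.991, -0.137, -0.0]
contact_force: [0.7, -0.7, 7.6]
gripper_width: 0.001
grasp_force: 3.5
```

Emit:
arm_command:
  commands: [0, 0, 0.0005, 0, 0, 0, 0, 0, 0, 0.0005, 0, 0, 0, 0]

```text
t: 15.45
eef_pos: [0.4774, 0.0611, 0.0842]
tool_rot: [-0.0, 0.991, -0.137, -0.0]
contact_force: [0.6, -0.8, 5.0]
gripper_width: -0.002
grasp_force: 2.5
```

Run:
```python
from h import *
f=[get_obs()["contact_force"][2] for _ in range(3)]
s=read_camera("side");m=mask(s,(0,130,50),(10,255,255),(285,140,370,250));print(f,cv2.boundingRect(m),cv2.countNonZero(m))
```

```text
[np.float64(4.977731536262582), np.float64(4.977731536262582), np.float64(4.977731536262582)] (293, 170, 65, 56) 1777
```

Emit:
arm_command:
  commands: [0, 0, 0.0005, 0, 0, 0, 0, 0, 0, 0.0005, 0, 0, 0, 0]

```text
t: 15.7
eef_pos: [0.4773, 0.0611, 0.0837]
tool_rot: [-0.0, 0.991, -0.137, -0.0]
contact_force: [0.6, -1.7, 4.5]
gripper_width: -0.002
grasp_force: 2.3
```

Emit:
arm_command:
  commands: [0, 0, 0.0005, 0, 0, 0, 0, 0, 0, 0.0005, 0, 0, 0, 0]

```text
t: 15.9
eef_pos: [0.477, 0.0612, 0.083]
tool_rot: [0.0, 0.991, -0.137, -0.001]
contact_force: [-1.3, 0.5, 6.7]
gripper_width: -0.001
grasp_force: 2.7
```

Emit:
arm_command:
  commands: [0, 0, -0.005, 0, 0, 0, 0, 0, 0, -0.008, 0, 0, 0, 0, 0, 0, -0.008, 0, 0, 0, 0]

```text
t: 16.2
eef_pos: [0.4771, 0.0611, 0.0915]
tool_rot: [-0.0, 0.991, -0.137, -0.0]
contact_force: [-1.9, 0.5, 2.9]
gripper_width: 0.005
grasp_force: 1.3
```

Emit:
arm_command:
  commands: [0, 0, -0.002, 0, 0, 0, 0, 0, 0, -0.004, 0, 0, 0, 0, 0, 0, -0.004, 0, 0, 0, 0]

```text
t: 16.5
eef_pos: [0.4779, 0.0608, 0.0955]
tool_rot: [0.0, 0.991, -0.137, 0.0]
contact_force: [0.0, -0.1, 0.1]
gripper_width: 0.0
grasp_force: 0.0
```

Emit:
arm_command:
  commands: [0, 0, -0.02, 0, 0, 0, 0, 0, 0, -0.05, 0, 0, 0, 0, 0, 0, -0.09, 0, 0, 0, 0, 0, 0, -0.14, 0, 0, 0, 0, 0, 0, -0.14, 0, 0, 0, 0]

```text
t: 17.0
eef_pos: [0.4811, 0.0607, 0.2401]
tool_rot: [-0.001, 0.991, -0.137, 0.004]
contact_force: [0.5, 0.5, -0.5]
gripper_width: 0.002
grasp_force: 0.0
```

Run:
```python
from h import *
s=read_camera("side");w=read_camera("wrist");print(get_obs()["eef_pos"])
m=mask(s,(0,130,50),(10,255,255),(285,140,370,250));cnt=max(cv2.findContours(m,0,2)[0],key=cv2.contourArea);print(cv2.boundingRect(cnt))
print(cv2.approxPolyDP(cnt,2,True)[:,0].tolist())
c=np.array([.541,.0425,0]);v=np.array([.2756,.9613,0]);X=np.array([.9613,-.2756,0])
for th in(0,.03,.06,.2):
  P=lambda r,y:c+X*(.065-r*np.cos(th)+.006*np.sin(th))+v*y+[0,0,.0865+r*np.sin(th)+.006*np.cos(th)]
  print(th,"side",[proj(s,P(.144,y)).round(1).tolist() for y in(-.1,.1)],"hinge",[proj(s,P(0,y)).round(1).tolist() for y in(-.1,.1)],"wrist",[proj(w,P(.144,y)).round(1).tolist() for y in(-.1,.1)],[proj(w,P(.0,y)).round(1).tolist() for y in(-.1,.1)])
m=mask(w,(0,130,50),(10,255,255));cnt=max(cv2.findContours(m,0,2)[0],key=cv2.contourArea);print(cv2.approxPolyDP(cnt,4,True)[:,0].tolist())
```

```text
[0.47815005 0.06140319 0.23591727]
(292, 166, 67, 60)
[[333, 166], [292, 175], [317, 225], [357, 214], [357, 200]]
0 side [[[311.0, 212.6]], [[290.6, 174.4]]] hinge [[[357.4, 200.9]], [[332.1, 165.2]]] wrist [[[440.8, 207.5]], [[214.8, 206.0]]] [[[458.0, 28.7]], [[200.2, 27.2]]]
0.03 side [[[311.0, 211.4]], [[290.6, 173.2]]] hinge [[[357.4, 200.9]], [[332.2, 165.2]]] wrist [[[442.4, 208.6]], [[213.2, 207.1]]] [[[458.1, 28.4]], [[200.2, 27.0]]]
0.06 side [[[311.1, 210.3]], [[290.6, 172.1]]] hinge [[[357.5, 200.9]], [[332.2, 165.2]]] wrist [[[444.1, 209.5]], [[211.6, 208.0]]] [[[458.1, 28.2]], [[200.2, 26.7]]]
0.2 side [[[312.0, 204.6]], [[291.3, 166.8]]] hinge [[[357.7, 200.8]], [[332.4, 165.1]]] wrist [[[452.8, 212.3]], [[203.0, 210.7]]] [[[458.1, 27.0]], [[200.1, 25.6]]]
[[201, 27], [216, 204], [293, 204], [294, 182], [361, 182], [362, 204], [356, 205], [440, 204], [455, 28]]
```

The lid looks shut in both views. A light touch should confirm it: if it is latched, the surface is at 0.0925, so nothing should be felt at 0.094.

Emit:
arm_command:
  commands: [0, 0, 0.045, 0, 0, 0, 0, 0, 0, 0.09, 0, 0, 0, 0, 0, 0, 0.125, 0, 0, 0, 0, 0, 0, 0.138, 0, 0, 0, 0, 0, 0, 0.141, 0, 0, 0, 0, 0, 0, 0.142, 0, 0, 0, 0, 0, 0, 0.142, 0, 0, 0, 0]

```text
t: 17.8
eef_pos: [0.4779, 0.0606, 0.0936]
tool_rot: [0.0, 0.991, -0.137, 0.0]
contact_force: [-0.1, 1.2, 0.3]
gripper_width: -0.003
grasp_force: 0.0
```

Emit:
arm_command:
  commands: [0, 0, 0.001, 0, 0, 0, 0, 0, 0, 0.001, 0, 0, 0, 0]

```text
t: 18.0
eef_pos: [0.4781, 0.0611, 0.0928]
tool_rot: [-0.0, 0.991, -0.137, 0.001]
contact_force: [0.9, -0.4, -0.2]
gripper_width: 0.002
grasp_force: 0.0
```

Emit:
arm_command:
  commands: [0, 0, 0.001, 0, 0, 0, 0, 0, 0, 0.001, 0, 0, 0, 0]

```text
t: 18.2
eef_pos: [0.4781, 0.0611, 0.0917]
tool_rot: [-0.0, 0.991, -0.137, 0.0]
contact_force: [0.9, 0.6, 3.1]
gripper_width: -0.001
grasp_force: 1.3
```

The surface is at about 0.0923, which is shut and latched. I'll retreat and hand in.

Emit:
arm_command:
  commands: [0, 0, -0.01, 0, 0, 0, 0, 0, 0, -0.04, 0, 0, 0, 0, 0, 0, -0.09, 0, 0, 0, 0, 0, 0, -0.13, 0, 0, 0, 0, 0, 0, -0.13, 0, 0, 0, 0, 0, 0, -0.13, 0, 0, 0, 0, 0, 0, -0.13, 0, 0, 0, 0]

```text
t: 18.9
eef_pos: [0.4768, 0.0611, 0.2206]
tool_rot: [0.0, 0.991, -0.137, -0.001]
contact_force: [-0.9, 0.2, -0.6]
gripper_width: 0.003
grasp_force: 0.0
```

```bash
python3 -c "
from station import *
print(get_obs()['contact_force'],get_obs()['eef_pos']);print(hand_in())"
```

```text
[-0.91107312  0.18885267 -0.58401412] [0.4767701  0.06107669 0.22063132]
the job is handed in; nothing more can be done
None
```

The yellow-collared bit lies in the cradle, and the lid is shut and latched (highest downward push I read was about 9 N; a light touch afterwards found it fully down); I handed the job in at about 19 s and was given no verdict.

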